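Seat the solder stencil plate on its jig

ROBOT

A 6-joint arm with a two-finger parallel gripper is mounted at the origin on the work surface. World frame = base frame: x ahead of the robot, y to its left, z up, the work surface at z = 0. Lengths are in m, angles in rad, forces in N, time in s.
With the tool pointing down it reaches from about 0.425 to 0.925 m from the base axis. Payload 12.5 kg.
Tool frame: the origin (TCP) lies at the very end of the fingers, on their centre line; the grasp point (between the pads) lies 19 mm behind it (ctrl.pinch_z is the distance from the TCP to the grasp point, in m); z points along the fingers, y is the direction in which the jaws open and shut (so a half turn about z gives the same grasp; the last joint's range is limited). The gripper opens to 85 mm and grips with 20 to 120 N. Pads are 22 mm wide; open, the fingers measure 114 mm over their backs; the gripper's body (76 mm by 85 mm) begins 54 mm behind the grasp point. The pads swing forward as they close: fully open they stand 13 mm farther back than shut.
Start: joints at [-1.396, 0.491, 1.559, -0, 1.092, -0.106], TCP at [0.173, -0.601, 0.205] pointing down, gripper open.
Joint ranges: [-3.1, 3.1], [-0.84, 2.19], [0.05, 2.79], [-1.13, 4.28], [0.06, 2.93], [-2.69, 2.69]. Speed limits (rad/s): [2.22, 2.22, 2.79, 3.14, 3.14, 3.14].

INTERFACE

Orientations are given as a unit quaternion [w, x, y, z].
In Python, from plant import ctrl, imaging gives the robot as it stands.
- The arm moves only by the shell command python3 -m pendant 'ROWS' [FORCE]. ROWS is JSON, a list of rows, each an object of numbers: "dx", "dy", "dz": the shift along the tool's x, y, z in mm; "rx", "ry", "rz": the turn, a rotation vector about the tool's x, y, z in rad; "grip": the closure, from -1 (fully open) to 1 (shut). In form: [{"dx": .., "dy": .., "dz": .., "rx": .., "ry": .., "rz": .., "grip": ..}, ...]. A call has 1 to 12 rows; each row is the pose to reach, as a shift and turn from the pose commanded when the call began, along the tool's axes at that moment; what a row does not reach only later rows make up. A row lasts 1/10 s, in which the tool goes at most 50 mm and 8.59 degrees, less where a joint would pass 70% of its speed; a pose out of reach is approached as far as the arm can. A call with a gripper value outside its range is refused whole. The fingers move at their own pace and stop on an object; FORCE is the grip in N (left out, the last holds). Time passes only in rows, so rows that repeat a pose let the fingers close. It gives the time, the measured TCP pose, the force and the opening at its end, in the units of the state.
- ctrl.get_obs(): the state, without advancing time (a new reading comes with each control period).
- imaging.get_image(name): name is "scene" or "top"; returns a dict with "frame" (480x640x3 uint8, blue, green, red), "depth" (480x640 float32, m along the optical axis (not along the pixel's ray), 0 where there is no reading), "vertical_fov" (degrees; the focal length in pixels is half the picture's height over the tangent of half this angle, whatever the lens; pixels are square), "cx", "cy" (the principal point, pixels), "rvec" (rotation vector, rad) and "tvec" (3), from world to camera coordinates, as OpenCV has them. Camera axes: x right, y down, z forward; pixel columns grow to the right and rows downward; lengths in m; the calibration is good to about 2 mm. A picture is of the moment at which its call begins.
- ctrl.close_job(): hands the job in, once; it reports no verdict.
The state is a dict: "clock": time; "joint_positions": joint angles; "joint_velocities": joint speeds; "joint_efforts": joint torques, N m; "tool_pos": TCP position; "ee_rot": TCP orientation; "ft_force": force on the tool from outside, world axes, zero at the start; "moment": the same for the moment, N m; "finger_gap": finger opening in m.
Only numpy, scipy, OpenCV 4.12 (cv2) and the standard library are available. Lean on these libraries where they do the work, as an engineer would, in place of code of your own. Each camera call takes 0.05 s, during which the arm holds its last target. There are 200 camera calls.

TASK

Pick up the aluminium stencil plate by its black grip block and, single-hole end over the single pin, lay it gently on the jig's pin tips, off to one end so that the pins are not yet in its holes. Slide it along the jig in light contact until its three holes drop over the pins and it lies flush on the bed, then let go. Never press or knock it hard against the jig, and leave the flowerpot, the parts box and the screwdriver alone.

Things in the scene. Friction and masses are not known exactly. Their poses are not given: they have to be found in the camera images.
- jig: Grey painted jig bed, fixed to the desk, 200 mm (its x) by 150 mm (its y), 20 mm high; origin at the centre of its underside. A green circuit board is let in flush at the middle (look only). Three steel locating pins stand out of slots in its top face. A contact force of 60 N between plate and jig or pins, even for an instant, is too hard; 4 to 8 N is enough for sliding.
- jig_top (a point): Centre of the jig's top face (20 mm above its underside), axes as the jig's. The seated plate's underside lies on this face, flush. The pins are 8 mm in diameter, taper over their last 3 mm to a flat 5.6 mm tip, and stand 5 mm proud of it. Dropping those 5 mm freely is harmless.
- pins_mid (a point): Point at pin-tip height (25 mm above the jig's underside) over the jig's centre. With their bar centred the pins stand at jig x, y = (-55, -38), (-55, 38), (55, 0) mm. The bar is clamped up to 12 mm either way along the jig's x, differently each time and NOT reported here: all three pins shift together along x, never along y, never turned, and do not give.
- plate: Flat aluminium stencil plate, 150 (its x) by 110 (its y) by 5 mm, 0.19 to 0.30 kg; origin at the centre of its underside, z up; flat on the desk at the start, its x within 50 degrees of the jig's x. Three round holes 10.5 mm wide at x, y = (-55, -38), (-55, 38), (55, 0) mm, through and chamfered. Windows: 24 x 34 mm at (28, 24) and (28, -24), 24 x 40 mm at (-28, 0).
- plate_block (a point): Centre of the top of the black plastic grip block on the plate's middle, 40 mm above the plate's underside. The block is 20 mm thick along the plate's x, 56 mm long along its y and stands 35 mm over the plate's top face. Resting on the pin tips the plate's underside is 5 mm above the jig's top face; more than 15 mm off the jig's centre along x it cannot drop in.
- single_hole (a point): Centre of the single hole (x = +55 mm) at the plate's underside; it belongs over the jig's single pin, the one at the jig's +x end, so plate x and jig x point the same way.
- flowerpot: Black plastic pot, 102 mm in diameter and 92 mm high, with a flower to about 165 mm; origin at the centre of its underside. Bystander.
- partsbox: Closed grey parts box with a white lid, 77 by 132 by 30 mm; origin at the centre of its underside. Bystander.
- screwdriver: Screwdriver 160 mm long lying on the desk along its x, between jig and plate. Bystander.
Not all that is in view belongs to the job. Leave any brown, red or yellow look-alike of the plate alone.

How it is judged:
On the way, in this order (a step that is already met when the one before it is completed fails the run):
1. the plate is lifted clear of the desk (height (world z) of plate above 0.035 m), for 0.2 s.
2. the plate rests on the pin tips, its holes not yet over the pins (z of plate in the frame of jig between 0.0235 and 0.0265 m and x of plate in the frame of jig between -0.035 and 0.035 m and y of plate in the frame of jig between -0.015 and 0.015 m and angle between plate's own z axis and vertical below 0.06 rad and contact force between plate and jig above 0.5 N), for 0.2 s.
3. the plate has dropped over the pins and lies flush on the jig's bed (z of plate in the frame of jig between 0.018 and 0.0215 m and angle between plate's own z axis and vertical below 0.025 rad and x of plate in the frame of jig between -0.0155 and 0.0155 m and y of plate in the frame of jig between -0.004 and 0.004 m and angle between the x axis of plate and the x axis of jig, either way round below 0.06 rad), for 0.2 s.
At the end, for the whole second after the job is handed in: The plate lies at rest and flush on the jig's bed with the three pins through its holes: underside within 1.5 mm of the bed's top face, tilt below 0.025 rad, within 15.5 mm of the jig's centre along the jig's x and 4 mm along its y, x axes aligned within 0.06 rad; released (all of step 3 and linear speed of plate below 0.02 m/s); the robot touches nothing.
It fails at once if the plate is pressed or knocked against the jig or its pins with 60 N or more (contact force between plate and jig above 60 N).
It fails at once if the flowerpot is moved more than 20 mm (distance of flowerpot from where it was at the start of the episode above 0.02 m).
It fails at once if the parts box is moved more than 20 mm (distance of partsbox from where it was at the start of the episode above 0.02 m).
It fails at once if the screwdriver is moved more than 20 mm (distance of screwdriver from where it was at the start of the episode above 0.02 m).
It also fails if it takes over 67 s, if anything falls off the work surface, if the arm or the gripper's body presses on something with over 40 N, if the wrist force passes 120 N, or if a joint passes its speed limit or range.

## Working session

There is one attempt and no reset: what is moved stays moved. The work goes in short steps, Python scripts to look and compute and a shell command to move; the robot and the scene stay as the last step left them, time stands still between calls to the robot, and variables do not carry over. Pictures are saved under pics/ and viewed, about 8 in all and at most 12, crops included, and the job is handed in when it is done.

```bash
mkdir -p pics
cat > h.py <<'E'
import numpy as np, cv2
from plant import ctrl, imaging
from scipy.spatial.transform import Rotation as R
def cam(n):
    d=imaging.get_image(n); f=d["frame"].shape[0]/2/np.tan(np.radians(d["vertical_fov"])/2)
    d["f"]=f; d["R"]=R.from_rotvec(np.ravel(d["rvec"])).as_matrix(); d["t"]=np.ravel(d["tvec"]); return d
def on_z(d,u,v,z):
    r=d["R"].T@np.array([(u-d["cx"])/d["f"],(v-d["cy"])/d["f"],1]); c=-d["R"].T@d["t"]
    return c+r*(z-c[2])/r[2]
def cloud(d):
    z=d["depth"].astype(float); v,u=np.mgrid[:480,:640]
    p=np.stack([(u-d["cx"])/d["f"]*z,(v-d["cy"])/d["f"]*z,z],-1)-d["t"]
    w=p@d["R"]; w[z==0]=np.nan; return w
def proj(d,p):
    c=d["R"]@np.asarray(p)+d["t"]; return c[:2]/c[2]*d["f"]+[d["cx"],d["cy"]]
E
ls
python3 - <<'E'
from h import *
for n in("scene","top"):
    d=cam(n); cv2.imwrite(f"pics/{n}1.png",d["frame"]); np.savez(f"{n}1.npz",**d)
    print(n,d["f"],d["cx"],d["cy"],-d["R"].T@d["t"],d["R"].round(2).tolist())
print(ctrl.get_obs())
E
```

```text
h.py
pics
scene 542.2067928696221 329.82126055865854 235.2183827925913 [ 1.53759415 -0.19816479  0.75288728] [[0.21, 0.98, -0.02], [0.57, -0.14, -0.81], [-0.79, 0.16, -0.59]]
top 624.5176146597702 315.6051694041021 238.90191225863526 [ 0.3792778  -0.00437094  1.56927669] [[0.0, -1.0, -0.0], [-0.99, -0.0, -0.13], [0.13, 0.0, -0.99]]
{'clock': 0.1, 'joint_positions': array([-1.39558867e+00,  4.91487306e-01,  1.55938325e+00, -7.64885740e-06,
        1.09168836e+00, -1.05611573e-01]), 'joint_velocities': array([ 4.75970898e-05,  3.77129969e-04, -1.10063389e-03,  1.18294065e-03,
       -1.02122269e-03,  8.25139648e-04]), 'joint_efforts': array([ 2.67075702e-03, -6.19445014e+01, -2.62026304e+01, -8.44695364e-05,
        2.92960744e-03,  1.75453584e-05]), 'tool_pos': array([ 0.17318899, -0.60029754,  0.20439543]), 'ee_rot': array([-4.82721239e-04,  9.90158392e-01,  1.39950442e-01, -2.01995641e-05]), 'ft_force': array([-0.44516595, -0.24623175,  0.19686197]), 'moment': array([0.02767127, 0.08749953, 0.00337655]), 'finger_gap': 0.08548233418440575}
```

View pics/top1.png

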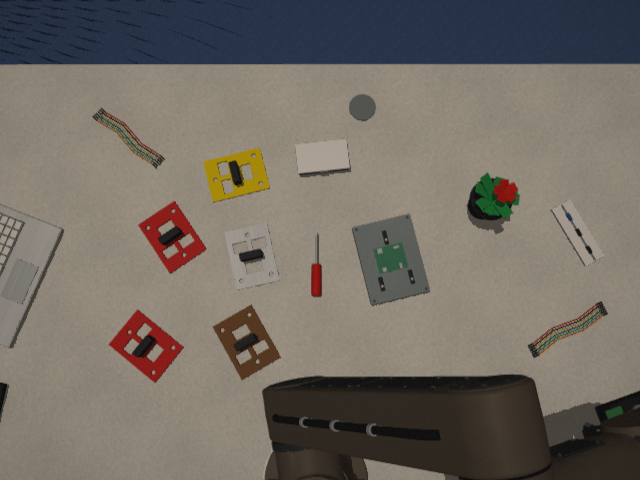

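View pics/scene1.png

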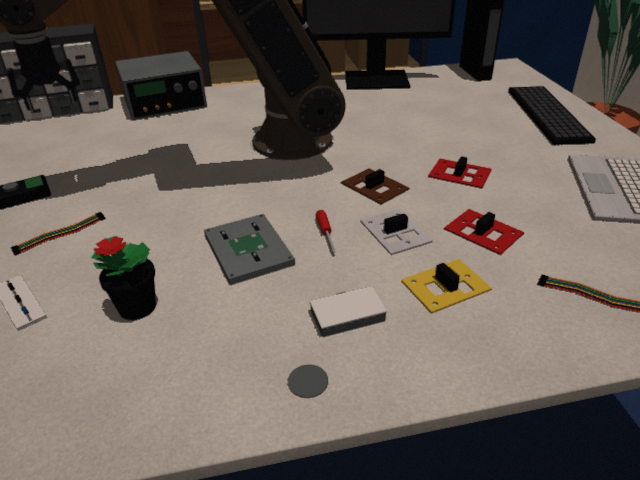

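The top view shows five plates: yellow (237,174), red (172,237), red (146,346), brown (246,342) and aluminium-grey (251,256). Only the grey one fits the description, since the others are the look-alikes. The jig is at (391,259) and the screwdriver at (317,265). I'll confirm with one crop of the plate and jig.

Run:
```python
import cv2
i=cv2.imread("pics/top1.png")[205:315,215:440]
cv2.imwrite("pics/crop1.png",cv2.resize(i,None,fx=3.5,fy=3.5,interpolation=cv2.INTER_CUBIC))
```

```text
(no output)
```

View pics/crop1.png

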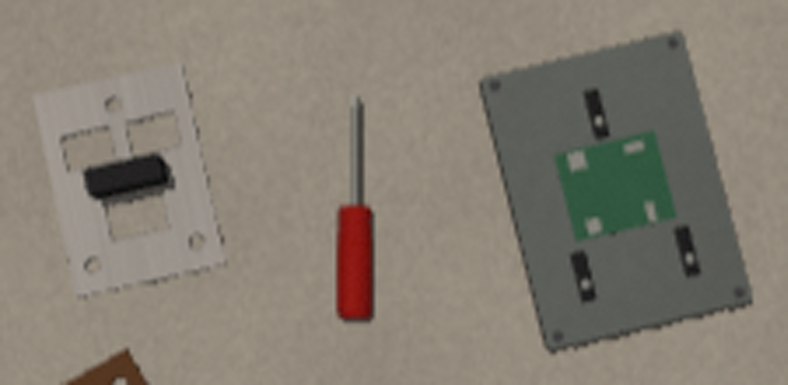

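The crop confirms the grey plate: block at about (127,176), single hole (112,104) toward world +x, pair holes (92,265) and (197,241). The jig's pin tips are at (599,121), (586,284) and (689,258), with the single pin also toward +x.

Run:
```python
from h import *
d=dict(np.load("top1.npz")); d={k:(v if v.ndim else float(v)) for k,v in d.items() if k!="name"}
def fit(px,model,z):
    w=np.array([on_z(d,(u+.5)/3.5-.5+215,(v+.5)/3.5-.5+205,z)[:2] for u,v in px]); m=np.array(model,float)/1e3
    wc,mc=w.mean(0),m.mean(0); a=w-wc; b=m-mc
    th=np.arctan2((b[:,0]*a[:,1]-b[:,1]*a[:,0]).sum(),(a*b).sum())
    Q=np.array([[np.cos(th),-np.sin(th)],[np.sin(th),np.cos(th)]])
    o=wc-Q@mc; print(o.round(4),np.degrees(th).round(2),"res mm",((w-(m@Q.T+o))*1e3).round(1).tolist()); return o,th,Q
H=[(55,0),(-55,38),(-55,-38)]
fit([(112,104),(92,265),(197,241)],H,.005)
fit([(35,95),(182,65),(225,264),(80,298)],[(75,55),(75,-55),(-75,-55),(-75,55)],.005)
j,t,Q=fit([(481,80),(682,33),(750,302),(550,351)],[(100,75),(100,-75),(-100,-75),(-100,75)],.02)
p,tp,_=fit([(599,121),(586,284),(689,258)],H,.025)
print("bar in jig",((p-j)@Q*1e3).round(1))
W=cloud(d)
for n,(u,v),r in(("block",(251,255),8),("box",(322,155),3),("jig",(415,240),3),("plate",(233,240),2)):
    print(n,np.nanmedian(W[v-r:v+r+1,u-r:u+r+1].reshape(-1,3),0).round(4))
m=(W[...,2]>.032)&(W[...,2]<.05); m[:230]=0;m[285:]=0;m[:,:230]=0;m[:,280:]=0
q=W[m]; print("block top",q.mean(0),len(q), np.degrees(np.arctan2(*np.linalg.svd((q-q.mean(0))[:,:2],full_matrices=0)[2][0][::-1])))
from scipy.spatial.transform import Rotation as R
o=ctrl.get_obs(); print(R.from_quat(np.roll(o["ee_rot"],-1)).as_matrix().round(3))
```

```text
[0.5409 0.1639] 13.01 res mm [[0.4, 0.1], [-0.2, 0.4], [-0.1, -0.5]]
[0.5398 0.1623] 12.86 res mm [[0.8, -0.4], [-1.7, 0.7], [0.4, 1.7], [0.5, -2.1]]
[ 0.5309 -0.1847] 13.42 res mm [[-0.5, -1.0], [-1.2, 0.4], [0.7, 2.4], [1.0, -1.9]]
[ 0.5267 -0.1859] 13.7 res mm [[-0.1, -0.2], [-0.1, -0.3], [0.2, 0.6]]
bar in jig [-4.4 -0.1]
block [0.5386 0.1628 0.0313]
box [ 0.794  -0.0142  0.0312]
jig [ 0.5786 -0.2468  0.0191]
plate [0.5801 0.2106 0.0051]
block top [0.54097206 0.16331423 0.03996612] 185 -76.87282991717774
[[ 0.961  0.277 -0.   ]
 [ 0.277 -0.961  0.001]
 [ 0.    -0.001 -1.   ]]
```

```bash
python3 -m pendant '[{"dx":363,"dy":-260,"rz":-0.76,"grip":-1},{"dx":363,"dy":-260,"rz":-0.76,"grip":-1},{"dx":363,"dy":-260,"rz":-0.76,"grip":-1},{"dx":363,"dy":-260,"rz":-0.76,"grip":-1},{"dx":363,"dy":-260,"rz":-0.76,"grip":-1},{"dx":363,"dy":-260,"rz":-0.76,"grip":-1},{"dx":363,"dy":-260,"rz":-0.76,"grip":-1},{"dx":363,"dy":-260,"rz":-0.76,"grip":-1},{"dx":363,"dy":-260,"rz":-0.76,"grip":-1},{"dx":363,"dy":-260,"rz":-0.76,"grip":-1},{"dx":363,"dy":-260,"rz":-0.76,"grip":-1},{"dx":363,"dy":-260,"rz":-0.76,"grip":-1}]' 40
cat >> h.py <<'E'
def go(x,y,z,yawdeg):
    """tool-frame shift (mm) and turn (rad) from the present pose to a tool-down pose with tool-x at yaw"""
    o=ctrl.get_obs(); M=R.from_quat(np.roll(o["ee_rot"],-1))
    T=R.from_euler("z",yawdeg,degrees=True)*R.from_euler("x",180,degrees=True)
    print("d",(M.inv().apply(np.array([x,y,z])-o["tool_pos"])*1e3).round(1),"r",(M.inv()*T).as_rotvec().round(4),
      "t",round(o["clock"],2),"F",o["ft_force"].round(1),"gap",round(o["finger_gap"],4), "tcp",o["tool_pos"].round(4))
E
python3 -c "
from h import *
go(.541,.1635,.1,103)"
```

```text
d [ 565.1 -631.8  105.1] r [-7.0000e-04 -8.0000e-04 -1.5169e+00] t 0.1 F [-0.4 -0.2  0.2] gap 0.0855 tcp [ 0.1732 -0.6003  0.2044]validation failed for argument at $[0]...
```

```bash
python3 -m pendant '[{"dx":363,"dy":-260,"dz":0,"rx":0,"ry":0,"rz":-0.76,"grip":-1},{"dx":363,"dy":-260,"dz":0,"rx":0,"ry":0,"rz":-0.76,"grip":-1},{"dx":363,"dy":-260,"dz":0,"rx":0,"ry":0,"rz":-0.76,"grip":-1},{"dx":363,"dy":-260,"dz":0,"rx":0,"ry":0,"rz":-0.76,"grip":-1},{"dx":363,"dy":-260,"dz":0,"rx":0,"ry":0,"rz":-0.76,"grip":-1},{"dx":363,"dy":-260,"dz":0,"rx":0,"ry":0,"rz":-0.76,"grip":-1},{"dx":363,"dy":-260,"dz":0,"rx":0,"ry":0,"rz":-0.76,"grip":-1},{"dx":363,"dy":-260,"dz":0,"rx":0,"ry":0,"rz":-0.76,"grip":-1},{"dx":363,"dy":-260,"dz":0,"rx":0,"ry":0,"rz":-0.76,"grip":-1},{"dx":363,"dy":-260,"dz":0,"rx":0,"ry":0,"rz":-0.76,"grip":-1},{"dx":363,"dy":-260,"dz":0,"rx":0,"ry":0,"rz":-0.76,"grip":-1},{"dx":363,"dy":-260,"dz":0,"rx":0,"ry":0,"rz":-0.76,"grip":-1}]' 40
python3 -c "
from h import *
go(.541,.1635,.1,103)"
```

```text
clock: 1.3
tool_pos: [0.4495, -0.2507, 0.2047]
ee_rot: [-0.0, 0.868, 0.497, -0.0]
ft_force: [-0.2, -0.5, 1.0]
finger_gap: 0.0855
d [ 403.6 -130.6  104.7] r [-4.000e-04  1.000e-04 -7.574e-01] t 1.3 F [-0.2 -0.5  1. ] gap 0.0855 tcp [ 0.4495 -0.2507  0.2047]
```

```bash
python3 -m pendant '[{"dx":404,"dy":-131,"dz":105,"rx":0,"ry":0,"rz":-0.757,"grip":-1},{"dx":404,"dy":-131,"dz":105,"rx":0,"ry":0,"rz":-0.757,"grip":-1},{"dx":404,"dy":-131,"dz":105,"rx":0,"ry":0,"rz":-0.757,"grip":-1},{"dx":404,"dy":-131,"dz":105,"rx":0,"ry":0,"rz":-0.757,"grip":-1},{"dx":404,"dy":-131,"dz":105,"rx":0,"ry":0,"rz":-0.757,"grip":-1},{"dx":404,"dy":-131,"dz":105,"rx":0,"ry":0,"rz":-0.757,"grip":-1},{"dx":404,"dy":-131,"dz":105,"rx":0,"ry":0,"rz":-0.757,"grip":-1},{"dx":404,"dy":-131,"dz":105,"rx":0,"ry":0,"rz":-0.757,"grip":-1},{"dx":404,"dy":-131,"dz":105,"rx":0,"ry":0,"rz":-0.757,"grip":-1},{"dx":404,"dy":-131,"dz":105,"rx":0,"ry":0,"rz":-0.757,"grip":-1},{"dx":404,"dy":-131,"dz":105,"rx":0,"ry":0,"rz":-0.757,"grip":-1},{"dx":404,"dy":-131,"dz":105,"rx":0,"ry":0,"rz":-0.757,"grip":-1}]'
python3 - <<'E'
from h import *
go(.541,.1635,.013,103)
d=cam("scene"); t=ctrl.get_obs()["tool_pos"]; print(proj(d,t),proj(d,[.541,.1635,.04]),[proj(d,[.541+.055*np.cos(.227),.1635+.055*np.sin(.227),.005])])
u,v=proj(d,[.541,.1635,.04]).astype(int)
cv2.imwrite("pics/s2.png",cv2.resize(d["frame"][v-90:v+70,u-100:u+100],None,fx=3.5,fy=3.5,interpolation=cv2.INTER_CUBIC)); print(u-100,v-90)
E
```

```text
clock: 2.5
tool_pos: [0.5413, 0.163, 0.1]
ee_rot: [0.0, 0.623, 0.782, -0.0]
ft_force: [-0.4, -0.5, 0.5]
finger_gap: 0.0852
d [ 0.6 -0.2 87. ] r [-0.0001  0.0002 -0.0018] t 2.5 F [-0.4 -0.5  0.5] gap 0.0852 tcp [0.5413 0.163  0.1   ]
[398.17724362 195.03413407] [396.92865869 216.88213072] [array([408.46150569, 241.45805434])]
296 126
```

View pics/s2.png

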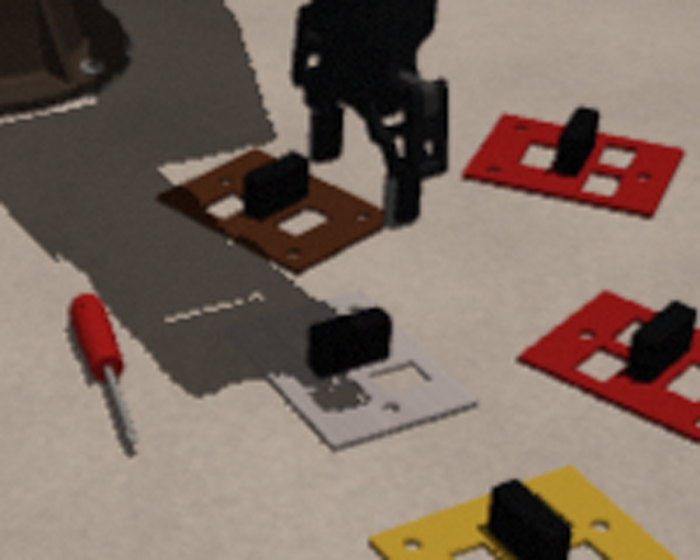

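The gripper straddles the block at crop (350,340), with the jaws opening along the plate's x. The projected block top (353,318) matches the picture. Next I descend and grip.

```bash
python3 -m pendant '[{"dx":0.6,"dy":0,"dz":30,"rx":0,"ry":0,"rz":0,"grip":-1},{"dx":0.6,"dy":0,"dz":60,"rx":0,"ry":0,"rz":0,"grip":-1},{"dx":0.6,"dy":0,"dz":78,"rx":0,"ry":0,"rz":0,"grip":-1},{"dx":0.6,"dy":0,"dz":87,"rx":0,"ry":0,"rz":0,"grip":-1},{"dx":0.6,"dy":0,"dz":87,"rx":0,"ry":0,"rz":0,"grip":-1},{"dx":0.6,"dy":0,"dz":87,"rx":0,"ry":0,"rz":0,"grip":1},{"dx":0.6,"dy":0,"dz":87,"rx":0,"ry":0,"rz":0,"grip":1},{"dx":0.6,"dy":0,"dz":87,"rx":0,"ry":0,"rz":0,"grip":1},{"dx":0.6,"dy":0,"dz":87,"rx":0,"ry":0,"rz":0,"grip":1},{"dx":0.6,"dy":0,"dz":87,"rx":0,"ry":0,"rz":0,"grip":1},{"dx":0.6,"dy":0,"dz":87,"rx":0,"ry":0,"rz":0,"grip":1},{"dx":0.6,"dy":0,"dz":87,"rx":0,"ry":0,"rz":0,"grip":1}]' 50
python3 - <<'E'
from h import *
go(.541,.1635,.113,103); print(ctrl.get_obs()["moment"])
E
```

```text
clock: 3.75
tool_pos: [0.5414, 0.1654, 0.0137]
ee_rot: [0.0, 0.622, 0.783, 0.0]
ft_force: [-1.4, 0.1, 6.8]
finger_gap: -0.0002
d [ -1.8  -0.7 -99.3] r [0.0014 0.0002 0.0003] t 3.75 F [-1.4  0.1  6.8] gap -0.0002 tcp [0.5414 0.1654 0.0137]
[-0.07795383  0.1500252   0.03107974]
```

The gap is 0, so the fingers closed on nothing. I'll look before doing anything else.

Run:
```python
from h import *
d=cam("scene")
a=d["frame"][140:280,300:470]; d2=cam("top"); b=d2["frame"][200:320,190:330]
a=cv2.resize(a,(480,395),interpolation=cv2.INTER_CUBIC); b=cv2.resize(b,(320,274),interpolation=cv2.INTER_CUBIC)
c=np.zeros((395,800,3),np.uint8); c[:,:480]=a; c[:274,480:]=b; cv2.imwrite("pics/s3.png",c)
np.savez("top2.npz",**d2); go(.541,.1635,.1,103)
```

```text
d [ -1.8  -0.8 -86.3] r [0.0014 0.0002 0.0003] t 3.85 F [-1.3 -0.9  7.7] gap 0.0001 tcp [0.5415 0.1654 0.0137]
```

View pics/s3.png

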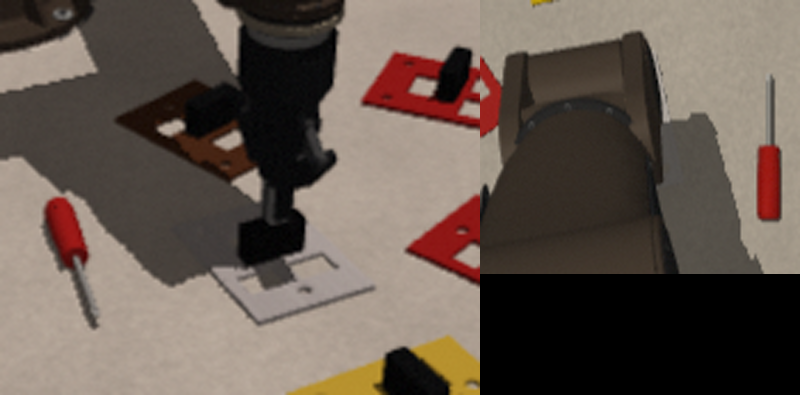

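The fingers closed on the robot side of the block, at crop (275,205). The block is at (270,237), where it was before, so the plate has not moved. That means the actual tool is offset from where I assumed. I'll rise and measure the fingers in the depth image.

```bash
python3 -m pendant '[{"dx":0,"dy":0,"dz":-20,"rx":0,"ry":0,"rz":0,"grip":1},{"dx":0,"dy":0,"dz":-50,"rx":0,"ry":0,"rz":0,"grip":1},{"dx":0,"dy":0,"dz":-87,"rx":0,"ry":0,"rz":0,"grip":1},{"dx":0,"dy":0,"dz":-87,"rx":0,"ry":0,"rz":0,"grip":1},{"dx":0,"dy":0,"dz":-87,"rx":0,"ry":0,"rz":0,"grip":1}]'
python3 - <<'E'
from h import *
go(.541,.1635,.1,103); print(ctrl.get_obs()["joint_positions"].round(3))
t=ctrl.get_obs()["tool_pos"]
d=cam("scene"); W=cloud(d)
near=np.hypot(W[...,0]-t[0],W[...,1]-t[1])<.15
for lo,hi in((.032,.05),(.06,.08),(.08,.1),(.1,.12),(.12,.14),(.15,.18)):
    q=W[near&(W[...,2]>lo)&(W[...,2]<hi)]
    if len(q): print(lo,len(q),q.mean(0).round(4),q.min(0).round(3),q.max(0).round(3))
u,v=proj(d,t); print(u,v)
i=cv2.resize(d["frame"][130:270,320:480],(800,700),interpolation=cv2.INTER_CUBIC)
i=cv2.resize(i,(640,560)); cv2.circle(i,(int((u-320)*4),int((v-130)*4)),4,(0,255,255),-1); cv2.imwrite("pics/s4.png",i)
E
```

```text
clock: 4.35
tool_pos: [0.5412, 0.1653, 0.1005]
ee_rot: [0.001, 0.622, 0.783, 0.001]
ft_force: [-0.2, -0.3, -0.8]
finger_gap: 0.0004
d [-1.7 -0.6  0.5] r [0.0017 0.0002 0.0003] t 4.35 F [-0.2 -0.3 -0.8] gap 0.0004 tcp [0.5412 0.1653 0.1005]
[ 0.18   0.535  1.814 -0.     0.791 -0.047]
0.032 157 [0.5465 0.1583 0.0374] [0.53  0.131 0.032] [0.56  0.187 0.042]
0.12 51 [0.5498 0.1602 0.1341] [0.541 0.151 0.125] [0.558 0.173 0.14 ]
0.15 167 [0.5495 0.1583 0.1674] [0.513 0.143 0.15 ] [0.578 0.184 0.18 ]
399.16444715040313 194.73869335006088
```

View pics/s4.png

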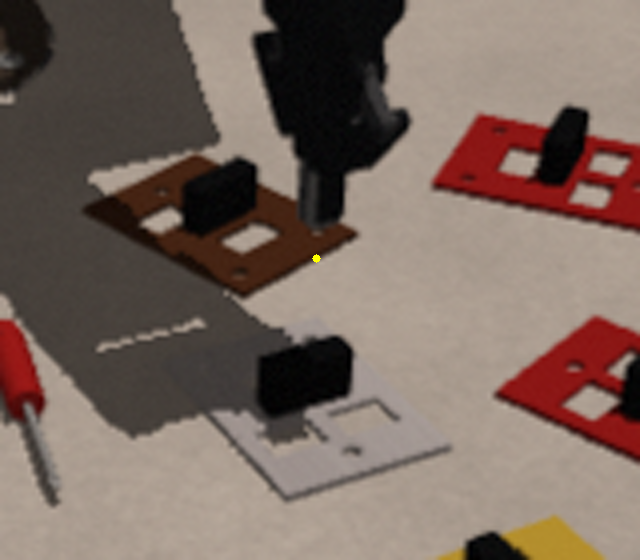

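In the crop the shut fingertips are at (320,225), about 30 px above the yellow dot that marks the projected TCP. The depth image puts the tips at z≈0.125 while the reported TCP z is 0.1005. So the tips really stand about 24 mm higher than reported, and the first try squeezed off the block's top edge. Sideways the two agree. I'll descend deeper, watching the force.

```bash
python3 -m pendant '[{"dx":-2,"dy":0,"dz":0,"rx":0,"ry":0,"rz":0,"grip":-1},{"dx":-2,"dy":0,"dz":0,"rx":0,"ry":0,"rz":0,"grip":-1},{"dx":-2,"dy":0,"dz":0,"rx":0,"ry":0,"rz":0,"grip":-1},{"dx":-2,"dy":0,"dz":0,"rx":0,"ry":0,"rz":0,"grip":-1},{"dx":-2,"dy":0,"dz":0,"rx":0,"ry":0,"rz":0,"grip":-1},{"dx":-2,"dy":0,"dz":0,"rx":0,"ry":0,"rz":0,"grip":-1},{"dx":-2,"dy":0,"dz":40,"rx":0,"ry":0,"rz":0,"grip":-1},{"dx":-2,"dy":0,"dz":75,"rx":0,"ry":0,"rz":0,"grip":-1},{"dx":-2,"dy":0,"dz":90,"rx":0,"ry":0,"rz":0,"grip":-1},{"dx":-2,"dy":0,"dz":95,"rx":0,"ry":0,"rz":0,"grip":-1},{"dx":-2,"dy":0,"dz":95,"rx":0,"ry":0,"rz":0,"grip":-1}]'
python3 - <<'E'
from h import *
go(.541,.163,-.011,103)
d=cam("scene"); W=cloud(d);t=ctrl.get_obs()["tool_pos"]
cv2.imwrite("pics/s5.png",cv2.resize(d["frame"][130:270,320:480],(640,560),interpolation=cv2.INTER_CUBIC))
E
```

```text
clock: 5.5
tool_pos: [0.5414, 0.1633, 0.0046]
ee_rot: [-0.0, 0.622, 0.783, -0.0]
ft_force: [-0.4, 0.1, 0.6]
finger_gap: 0.0854
d [-0.2 -0.5 15.6] r [-0.0008  0.      0.0001] t 5.5 F [-0.4  0.1  0.6] gap 0.0854 tcp [0.5414 0.1633 0.0046]
```

View pics/s5.png

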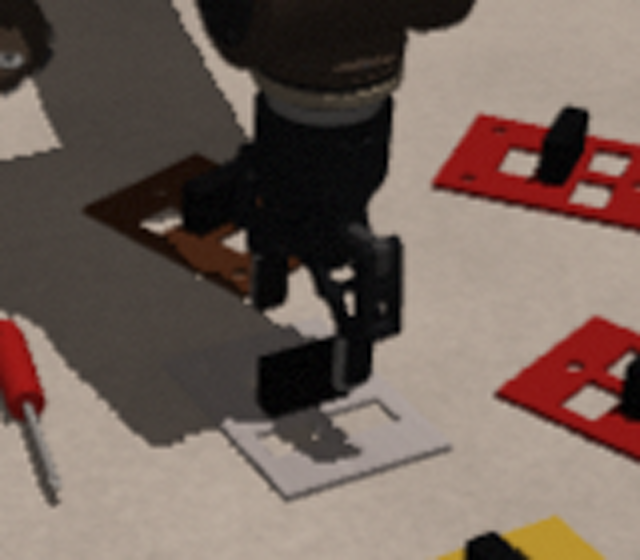

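The open fingers straddle the block: front finger tip at about (355,388), block (258–352, 340–410), no contact force. The fingers sit about 3 mm to +y of the block's middle, so I correct that, go down and close.

```bash
python3 -m pendant '[{"dx":-3,"dy":0,"dz":7,"rx":0,"ry":0,"rz":0,"grip":-1},{"dx":-3,"dy":0,"dz":13,"rx":0,"ry":0,"rz":0,"grip":-1},{"dx":-3,"dy":0,"dz":15,"rx":0,"ry":0,"rz":0,"grip":-1},{"dx":-3,"dy":0,"dz":15,"rx":0,"ry":0,"rz":0,"grip":1},{"dx":-3,"dy":0,"dz":15,"rx":0,"ry":0,"rz":0,"grip":1},{"dx":-3,"dy":0,"dz":15,"rx":0,"ry":0,"rz":0,"grip":1},{"dx":-3,"dy":0,"dz":15,"rx":0,"ry":0,"rz":0,"grip":1},{"dx":-3,"dy":0,"dz":15,"rx":0,"ry":0,"rz":0,"grip":1},{"dx":-3,"dy":0,"dz":15,"rx":0,"ry":0,"rz":0,"grip":1},{"dx":-3,"dy":0,"dz":15,"rx":0,"ry":0,"rz":0,"grip":1}]' 60
```

```text
clock: 6.55
tool_pos: [0.5424, 0.1604, -0.0098]
ee_rot: [0.0, 0.622, 0.783, 0.0]
ft_force: [-0.6, 0.4, 5.4]
finger_gap: 0.0192
```

Gripped, with a gap of 19.2 mm. Next I lift and carry the plate over the jig.

```bash
python3 -m pendant '[{"dx":0,"dy":0,"dz":-10,"rx":0,"ry":0,"rz":0,"grip":1},{"dx":0,"dy":0,"dz":-30,"rx":0,"ry":0,"rz":0,"grip":1},{"dx":0,"dy":0,"dz":-60,"rx":0,"ry":0,"rz":0,"grip":1},{"dx":0,"dy":0,"dz":-90,"rx":0,"ry":0,"rz":0,"grip":1},{"dx":0,"dy":0,"dz":-100,"rx":0,"ry":0,"rz":0,"grip":1},{"dx":0,"dy":0,"dz":-100,"rx":0,"ry":0,"rz":0,"grip":1}]'
python3 -m pendant '[{"dx":-20,"dy":-5,"dz":0,"rx":0,"ry":0,"rz":-0.01,"grip":1},{"dx":-55,"dy":-13,"dz":0,"rx":0,"ry":0,"rz":-0.01,"grip":1},{"dx":-90,"dy":-21,"dz":0,"rx":0,"ry":0,"rz":-0.01,"grip":1},{"dx":-125,"dy":-29,"dz":0,"rx":0,"ry":0,"rz":-0.01,"grip":1},{"dx":-160,"dy":-37,"dz":0,"rx":0,"ry":0,"rz":-0.01,"grip":1},{"dx":-195,"dy":-45,"dz":0,"rx":0,"ry":0,"rz":-0.01,"grip":1},{"dx":-230,"dy":-54,"dz":0,"rx":0,"ry":0,"rz":-0.01,"grip":1},{"dx":-265,"dy":-62,"dz":0,"rx":0,"ry":0,"rz":-0.01,"grip":1},{"dx":-300,"dy":-70,"dz":0,"rx":0,"ry":0,"rz":-0.01,"grip":1},{"dx":-325,"dy":-76,"dz":0,"rx":0,"ry":0,"rz":-0.01,"grip":1},{"dx":-334,"dy":-78,"dz":0,"rx":0,"ry":0,"rz":-0.01,"grip":1},{"dx":-334,"dy":-78,"dz":0,"rx":0,"ry":0,"rz":-0.01,"grip":1}]'
python3 - <<'E'
from h import *
for n in("scene","top"):
    d=cam(n); np.savez(n+"3.npz",**d)
    if n=="scene": a=d["frame"][150:300,180:320]
    else: b=d["frame"][190:320,330:460]
go(.5415,-.183,.09,103.6)
cv2.imwrite("pics/s6.png",np.hstack([cv2.resize(a,(520,557),interpolation=cv2.INTER_CUBIC),cv2.copyMakeBorder(cv2.resize(b,(270,270)),0,287,0,0,cv2.BORDER_CONSTANT)]))
E
```

```text
clock: 7.15
tool_pos: [0.5425, 0.1605, 0.091]
ee_rot: [0.001, 0.622, 0.783, 0.001]
ft_force: [-0.2, -0.2, -2.8]
finger_gap: 0.0186
clock: 8.35
tool_pos: [0.5407, -0.1832, 0.0885]
ee_rot: [-0.001, 0.619, 0.785, -0.0]
ft_force: [-0.5, -0.3, -2.4]
finger_gap: 0.0191
d [-1.5  0.3 -0.9] r [-0.0012 -0.0011 -0.0002] t 8.45 F [ 0.3  0.  -1.8] gap 0.0187 tcp [ 0.5409 -0.1816  0.0891]
```

View pics/s6.png

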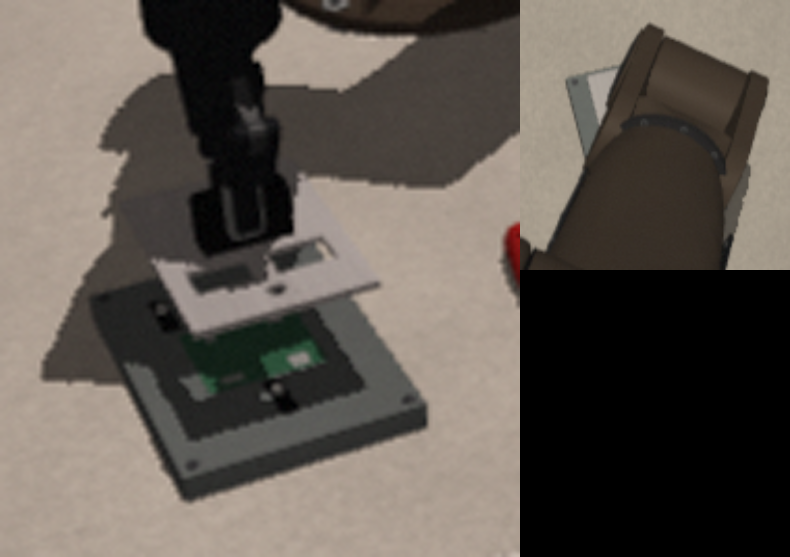

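The plate hangs in the grip over the jig: single hole at (278,289), front corners (197,335) and (380,285). The jig's single pin is at about (277,386) and one of the pair at (165,307). I'll measure both in the same picture.

```bash
cat >> h.py <<'E'
def load(f):
    d=np.load(f); return {k:(d[k] if d[k].ndim else float(d[k])) for k in d.files if d[k].dtype.kind in "fui"}
E
python3 - <<'E'
from h import *
d=load("scene3.npz"); W=cloud(d); s=520/140
P=lambda u,v:((u+.5)/s-.5+180,(v+.5)/s-.5+150)
g=d["frame"].astype(int); v,u=np.mgrid[:480,:640]
m=(W[...,2]>.06)&(W[...,2]<.14)&(g.min(-1)>95)&(u>210)&(u<290)&(v>190)&(v<245)
q=W[m]; A=np.c_[q[:,:2]-[.541,-.183],np.ones(len(q))]
c=np.linalg.lstsq(A,q[:,2],rcond=None)[0]
r=q[:,2]-A@c; k=abs(r)<.004; c=np.linalg.lstsq(A[k],q[k,2],rcond=None)[0]
print("plane",len(q),c.round(4),np.std(r[k]).round(4), "bbox",q[k].min(0).round(3),q[k].max(0).round(3))
z=c[2]
for n,pt in(("hole",(278,289)),("FL",(197,333)),("FR",(380,284)),("BRmid",(300,178))): print(n,on_z(d,*P(*pt),z).round(4))
for n,pt,zz in(("pin1",(277,386),.025),("pinR",(165,307),.025),("jFL",(188,473),.02),("jFR",(426,404),.02),("jBL",(92,298),.02)): print(n,on_z(d,*P(*pt),zz).round(4))
from h import proj
Q=R.from_euler("z",13.6,degrees=True).as_matrix(); o=np.array([.5267,-.1859,0])
for p in((.055,0,.025),(-.055,-.038,.025)):
    w=proj(d,Q@p+o); print("exp pin",((w+.5-[180,150])*s-.5).round(0))
a=d["frame"][185:285,200:300]
cv2.imwrite("pics/s7.png",cv2.resize(a,(600,600),interpolation=cv2.INTER_CUBIC))
E
```

```text
plane 758 [-0.0012 -0.0016  0.1026] 0.0013 bbox [ 0.475 -0.236  0.099] [ 0.628 -0.114  0.106]
hole [ 0.5954 -0.1687  0.1026]
FL [ 0.6268 -0.2162  0.1026]
FR [ 0.6042 -0.1121  0.1026]
BRmid [ 0.4805 -0.1437  0.1026]
pin1 [ 0.5827 -0.1759  0.025 ]
pinR [ 0.4858 -0.236   0.025 ]
jFL [ 0.6442 -0.2327  0.02  ]
jFR [ 0.6139 -0.0921  0.02  ]
jBL [ 0.4576 -0.2809  0.02  ]
exp pin [281. 383.]
exp pin [165. 304.]
```

View pics/s7.png

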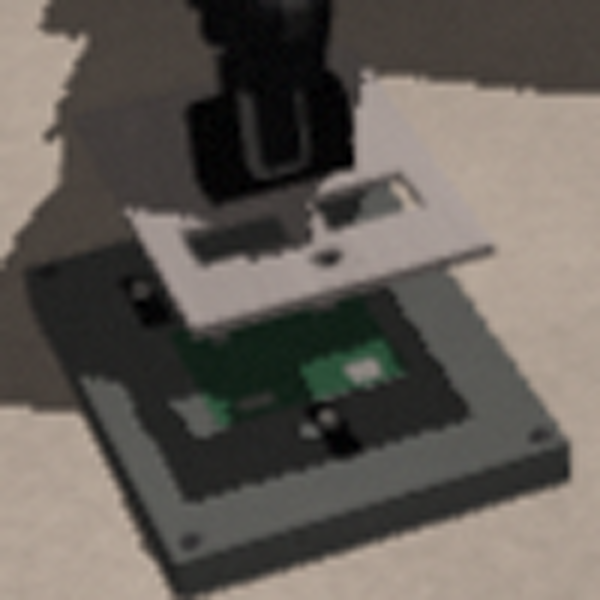

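Plate plane from depth: top at z=0.1026, tilt about 0, so the underside is at reported z + 9 mm. Its yaw matches the jig's. The y offset of plate to jig comes out between +1.4 and +5 mm, depending on which features I use. I'll shift −3 mm, lower to about 8 mm above the tips where parallax is small, and compare again.

```bash
python3 -m pendant '[{"dx":-3,"dy":0,"dz":15,"rx":0,"ry":0,"rz":0,"grip":1},{"dx":-3,"dy":0,"dz":30,"rx":0,"ry":0,"rz":0,"grip":1},{"dx":-3,"dy":0,"dz":45,"rx":0,"ry":0,"rz":0,"grip":1},{"dx":-3,"dy":0,"dz":57,"rx":0,"ry":0,"rz":0,"grip":1},{"dx":-3,"dy":0,"dz":64,"rx":0,"ry":0,"rz":0,"grip":1},{"dx":-3,"dy":0,"dz":64,"rx":0,"ry":0,"rz":0,"grip":1},{"dx":-3,"dy":0,"dz":64,"rx":0,"ry":0,"rz":0,"grip":1}]'
python3 - <<'E'
from h import *
d=cam("scene"); np.savez("scene4.npz",**d); go(.5403,-.1826,.024,103.6)
e=cam("top"); np.savez("top4.npz",**e)
W=cloud(d); print(W[231:236,262:266,2].round(4))
cv2.imwrite("pics/s8.png",cv2.resize(d["frame"][205:285,200:300],(800,640)[:2],interpolation=cv2.INTER_CUBIC)[:600])
E
```

```text
clock: 9.15
tool_pos: [0.5422, -0.1853, 0.0262]
ee_rot: [0.0, 0.618, 0.786, -0.0]
ft_force: [0.8, 0.6, -2.0]
finger_gap: 0.0187
d [ 3.3 -1.3  2.4] r [ 0.0005  0.0005 -0.0002] t 9.2 F [ 0.2  0.1 -2.1] gap 0.019 tcp [ 0.5423 -0.1855  0.0264]
[[0.0409 0.0399 0.036  0.04  ]
 [0.0413 0.0415 0.0409 0.0406]
 [0.0412 0.0405 0.0398 0.0423]
 [0.0405 0.0407 0.0406 0.0426]
 [0.0409 0.0374 0.0381 0.041 ]]
```

View pics/s8.png

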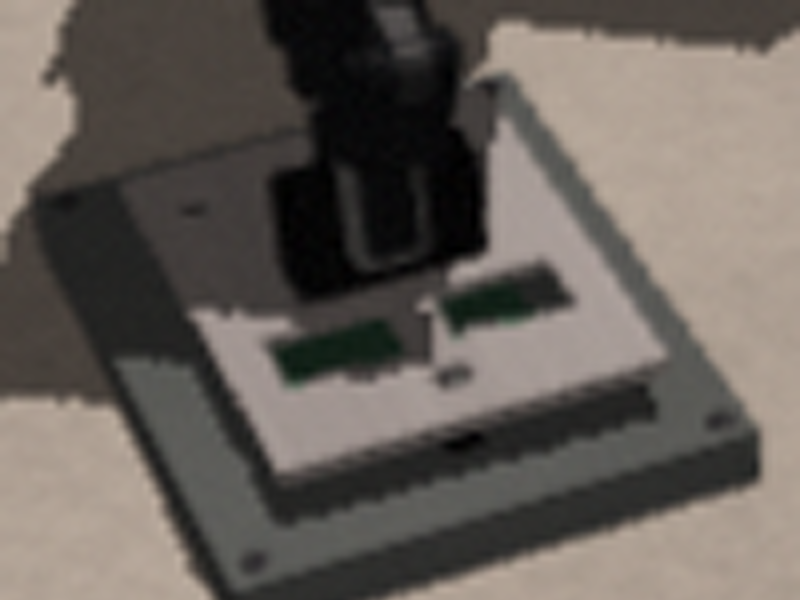

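Plate above the jig: FL corner (282,475), FR (668,355), single hole (453,375), pair hole (192,209). Jig top corners: FL (232,590), FR (758,432), BL (38,200), BR (497,75).

```bash
cat >> h.py <<'E'
def fitpose(w,model):
    w=np.array(w)[:,:2]; m=np.array(model,float)/1e3; wc,mc=w.mean(0),m.mean(0); a=w-wc; b=m-mc
    th=np.arctan2((b[:,0]*a[:,1]-b[:,1]*a[:,0]).sum(),(a*b).sum()); c,s=np.cos(th),np.sin(th); Q=np.array([[c,-s],[s,c]])
    o=wc-Q@mc; print(o.round(4),"yaw",np.degrees(th).round(2),"res",((w-m@Q.T-o)@Q*1e3).round(1).tolist()); return o,th,Q
E
python3 - <<'E'
from h import *
d=load("scene4.npz"); P=lambda p,z:on_z(d,(p[0]+.5)/8-.5+200,(p[1]+.5)/8-.5+205,z)
p,tp,_=fitpose([P(q,.0405) for q in((282,475),(668,355),(453,375),(192,209))],[(75,-55),(75,55),(55,0),(-55,-38)])
j,tj,Q=fitpose([P(q,.02) for q in((232,590),(758,432),(38,200),(497,75))],[(100,-75),(100,75),(-100,-75),(-100,75)])
k,tk,K=fitpose([P(q,.02) for q in((255,562),(720,420),(65,201),(490,86))],[(90,-65),(90,65),(-90,-65),(-90,65)])
print("plate in jig",((p-j)@Q*1e3).round(1),"by screws",((p-k)@K*1e3).round(1),np.degrees(tp-tj).round(2),np.degrees(tp-tk).round(2))
# pin positions from earlier scene view (s7, 6x)
d=load("scene3.npz"); P=lambda p,z:on_z(d,(p[0]+.5)/6-.5+200,(p[1]+.5)/6-.5+185,z)
for q,m in(((323,410),(55,0)),((141,285),(-55,-38))): print("pin in jig-nominal",((P(q,.025)[:2]-j)@Q*1e3-m).round(1))
E
```

```text
[ 0.5434 -0.1856] yaw 14.93 res [[-1.1, 0.2], [-0.4, -0.4], [-0.0, 0.0], [1.6, 0.2]]
[ 0.5352 -0.1879] yaw 13.67 res [[-2.1, 1.3], [-0.4, -0.7], [1.3, 3.1], [1.2, -3.7]]
[ 0.5328 -0.1874] yaw 13.6 res [[2.0, -0.9], [2.1, 1.0], [-2.2, -1.2], [-1.9, 1.0]]
plate in jig [8.5 0.3] by screws [10.7 -0.8] 1.27 1.34
pin in jig-nominal [-9.  -0.3]
pin in jig-nominal [-6.3  1.2]
```

Plate in the jig frame: x≈+9.5, y≈0, yaw about +1°. The pins' bar is at about −5, so the plate is about 14 mm off the pins, as wanted. I'll trim the yaw by −0.7° and lower gently.

```bash
python3 -m pendant '[{"dx":0,"dy":0,"dz":3,"rx":0,"ry":0,"rz":0.012,"grip":1},{"dx":0,"dy":0,"dz":6,"rx":0,"ry":0,"rz":0.012,"grip":1},{"dx":0,"dy":0,"dz":8,"rx":0,"ry":0,"rz":0.012,"grip":1},{"dx":0,"dy":0,"dz":8.5,"rx":0,"ry":0,"rz":0.012,"grip":1},{"dx":0,"dy":0,"dz":8.5,"rx":0,"ry":0,"rz":0.012,"grip":1}]'; python3 -m pendant '[{"dx":0,"dy":0,"dz":0.5,"rx":0,"ry":0,"rz":0,"grip":1},{"dx":0,"dy":0,"dz":1,"rx":0,"ry":0,"rz":0,"grip":1},{"dx":0,"dy":0,"dz":1,"rx":0,"ry":0,"rz":0,"grip":1}]'
```

```text
clock: 9.75
tool_pos: [0.542, -0.1855, 0.0173]
ee_rot: [-0.0, 0.623, 0.782, -0.0]
ft_force: [-0.4, 0.1, -1.7]
finger_gap: 0.0189
clock: 10.05
tool_pos: [0.542, -0.1855, 0.0164]
ee_rot: [0.0, 0.623, 0.782, -0.0]
ft_force: [-0.1, 0.4, -1.8]
finger_gap: 0.0187
```

```bash
python3 -m pendant '[{"dx":0,"dy":0,"dz":0.5,"rx":0,"ry":0,"rz":0,"grip":1},{"dx":0,"dy":0,"dz":0.5,"rx":0,"ry":0,"rz":0,"grip":1}]'; python3 -m pendant '[{"dx":0,"dy":0,"dz":0.5,"rx":0,"ry":0,"rz":0,"grip":1},{"dx":0,"dy":0,"dz":0.5,"rx":0,"ry":0,"rz":0,"grip":1}]'
```

```text
clock: 10.25
tool_pos: [0.542, -0.1855, 0.0159]
ee_rot: [0.0, 0.623, 0.782, -0.0]
ft_force: [-0.8, 0.4, -2.4]
finger_gap: 0.0191
clock: 10.45
tool_pos: [0.542, -0.1855, 0.0153]
ee_rot: [0.0, 0.623, 0.782, -0.0]
ft_force: [0.8, -0.0, -2.6]
finger_gap: 0.019
```

```bash
for i in 1 2; do python3 -m pendant '[{"dx":0,"dy":0,"dz":0.5,"rx":0,"ry":0,"rz":0,"grip":1},{"dx":0,"dy":0,"dz":0.5,"rx":0,"ry":0,"rz":0,"grip":1}]' | egrep 'pos|force'; done
```

```text
tool_pos: [0.5421, -0.1855, 0.0151]
ft_force: [-1.6, 0.5, 2.8]
tool_pos: [0.5421, -0.1856, 0.015]
ft_force: [-2.7, 1.1, 8.9]
```

Contact on the pin tips, with Fz up from −2.2 to 8.9 N. I'll ease off a little, hold, then slide toward −x.

```bash
python3 -m pendant '[{"dx":0,"dy":0,"dz":-0.3,"rx":0,"ry":0,"rz":0,"grip":1},{"dx":0,"dy":0,"dz":-0.3,"rx":0,"ry":0,"rz":0,"grip":1},{"dx":0,"dy":0,"dz":-0.3,"rx":0,"ry":0,"rz":0,"grip":1},{"dx":0,"dy":0,"dz":-0.3,"rx":0,"ry":0,"rz":0,"grip":1}]' | egrep 'pos|force'; python3 -c "
from h import *
print(ctrl.get_obs()['moment'])"; python3 -m pendant '[{"dx":0,"dy":-1,"dz":0,"rx":0,"ry":0,"rz":0,"grip":1},{"dx":0,"dy":-2,"dz":0,"rx":0,"ry":0,"rz":0,"grip":1},{"dx":0,"dy":-3,"dz":0,"rx":0,"ry":0,"rz":0,"grip":1},{"dx":0,"dy":-4,"dz":0,"rx":0,"ry":0,"rz":0,"grip":1}]'| egrep 'pos|force'
```

```text
tool_pos: [0.5421, -0.1856, 0.0151]
ft_force: [-2.0, 0.8, 7.1]
[ 0.12442502  0.39802171 -0.05327689]
tool_pos: [0.539, -0.1867, 0.0151]
ft_force: [3.9, 1.1, 5.0]
```

```bash
for i in 1 2 3; do python3 -m pendant '[{"dx":0,"dy":-1,"dz":0,"rx":0,"ry":0,"rz":0,"grip":1},{"dx":0,"dy":-2,"dz":0,"rx":0,"ry":0,"rz":0,"grip":1}]'| egrep 'pos|force'; done
```

```text
tool_pos: [0.537, -0.1872, 0.0151]
ft_force: [4.1, 1.6, 5.2]
tool_pos: [0.5351, -0.1877, 0.0151]
ft_force: [4.1, 1.1, 5.1]
tool_pos: [0.5331, -0.1881, 0.0151]
ft_force: [3.5, 0.7, 4.7]
```

```bash
for i in 1 2 3; do python3 -m pendant '[{"dx":0,"dy":-0.5,"dz":0,"rx":0,"ry":0,"rz":0,"grip":1},{"dx":0,"dy":-1,"dz":0,"rx":0,"ry":0,"rz":0,"grip":1}]'| egrep 'pos|force'; done
```

```text
tool_pos: [0.5321, -0.1883, 0.0151]
ft_force: [3.1, -0.0, 4.9]
tool_pos: [0.5309, -0.1885, 0.015]
ft_force: [3.9, -0.0, 4.4]
tool_pos: [0.5292, -0.1884, 0.0146]
ft_force: [1.6, 0.6, 1.6]
```

The force is falling and z is sinking, so the holes are reaching the pins. I'll continue with a small down-bias.

```bash
for i in 1 2; do python3 -m pendant '[{"dx":0,"dy":-0.3,"dz":0.3,"rx":0,"ry":0,"rz":0,"grip":1},{"dx":0,"dy":-0.6,"dz":0.6,"rx":0,"ry":0,"rz":0,"grip":1}]'| egrep 'pos|force'; done
```

```text
tool_pos: [0.5279, -0.1884, 0.0135]
ft_force: [-0.6, -0.3, -1.6]
tool_pos: [0.5278, -0.1886, 0.0132]
ft_force: [-0.4, 0.0, -0.8]
```

```bash
for i in 1 2; do python3 -m pendant '[{"dx":0,"dy":0,"dz":0.4,"rx":0,"ry":0,"rz":0,"grip":1},{"dx":0,"dy":0,"dz":0.8,"rx":0,"ry":0,"rz":0,"grip":1}]'| egrep 'pos|force'; done
```

```text
tool_pos: [0.528, -0.1887, 0.0126]
ft_force: [-0.9, -2.8, -0.5]
tool_pos: [0.5281, -0.1888, 0.0119]
ft_force: [-1.7, -2.3, 1.4]
```

```bash
for i in 1 2; do python3 -m pendant '[{"dx":-0.2,"dy":0,"dz":0.4,"rx":0,"ry":0,"rz":0,"grip":1},{"dx":-0.2,"dy":0,"dz":0.8,"rx":0,"ry":0,"rz":0,"grip":1}]'| egrep 'pos|force'; done
```

```text
tool_pos: [0.5281, -0.189, 0.011]
ft_force: [-2.6, -2.9, -0.2]
tool_pos: [0.528, -0.1891, 0.0103]
ft_force: [-5.6, -3.0, 4.3]
```

It has dropped about 5 mm and is in light contact. Next I let go, then rise.

```bash
python3 -m pendant '[{"dx":0,"dy":0,"dz":0,"rx":0,"ry":0,"rz":0,"grip":0.2},{"dx":0,"dy":0,"dz":0,"rx":0,"ry":0,"rz":0,"grip":-0.2},{"dx":0,"dy":0,"dz":0,"rx":0,"ry":0,"rz":0,"grip":-1},{"dx":0,"dy":0,"dz":0,"rx":0,"ry":0,"rz":0,"grip":-1},{"dx":0,"dy":0,"dz":0,"rx":0,"ry":0,"rz":0,"grip":-1},{"dx":0,"dy":0,"dz":0,"rx":0,"ry":0,"rz":0,"grip":-1},{"dx":0,"dy":0,"dz":0,"rx":0,"ry":0,"rz":0,"grip":-1},{"dx":0,"dy":0,"dz":0,"rx":0,"ry":0,"rz":0,"grip":-1}]'; python3 -m pendant '[{"dx":0,"dy":0,"dz":-10,"rx":0,"ry":0,"rz":0,"grip":-1},{"dx":0,"dy":0,"dz":-30,"rx":0,"ry":0,"rz":0,"grip":-1},{"dx":0,"dy":0,"dz":-70,"rx":0,"ry":0,"rz":0,"grip":-1},{"dx":0,"dy":0,"dz":-110,"rx":0,"ry":0,"rz":0,"grip":-1},{"dx":0,"dy":0,"dz":-150,"rx":0,"ry":0,"rz":0,"grip":-1},{"dx":0,"dy":0,"dz":-150,"rx":0,"ry":0,"rz":0,"grip":-1}]'
python3 - <<'E'
from h import *
d=cam("scene"); np.savez("scene5.npz",**d); W=cloud(d); g=d["frame"].astype(int); v,u=np.mgrid[:480,:640]
m=(W[...,2]>.015)&(W[...,2]<.035)&(g.min(-1)>100)&(u>200)&(u<295)&(v>205)&(v<275)
q=W[m]; A=np.c_[q[:,:2]-[.53,-.185],np.ones(len(q))]; c=np.linalg.lstsq(A,q[:,2],rcond=None)[0]; print("plane",len(q),c.round(4))
cv2.imwrite("pics/s9.png",cv2.resize(d["frame"][205:280,200:300],(800,600),interpolation=cv2.INTER_CUBIC))
E
```

```text
clock: 14.85
tool_pos: [0.5283, -0.1891, 0.0103]
ee_rot: [0.0, 0.623, 0.782, -0.0]
ft_force: [0.0, 1.0, 0.1]
finger_gap: 0.0854
clock: 15.45
tool_pos: [0.5301, -0.1899, 0.166]
ee_rot: [0.004, 0.623, 0.782, 0.001]
ft_force: [0.3, 0.5, -0.7]
finger_gap: 0.0853
plane 887 [ 0.0066 -0.0057  0.0239]
```

View pics/s9.png

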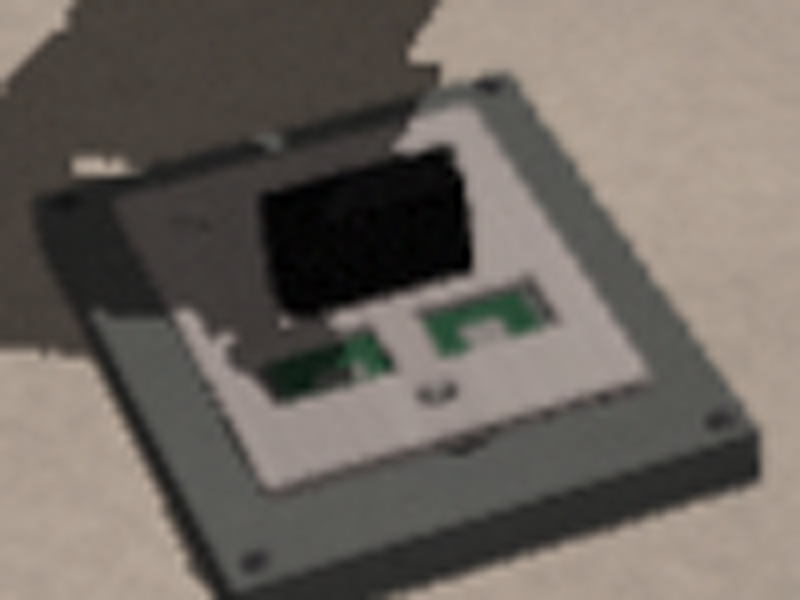

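The plate lies on the bed with a pin visible in the single hole at (437,391) and no gap along its front edge. The depth plane puts its top at 0.0239 m against 0.025 expected, tilt 0.009 rad. The robot is clear, so I hand in.

```bash
python3 -m pendant '[{"dx":0,"dy":0,"dz":0,"rx":0,"ry":0,"rz":0,"grip":-1},{"dx":0,"dy":0,"dz":0,"rx":0,"ry":0,"rz":0,"grip":-1},{"dx":0,"dy":0,"dz":0,"rx":0,"ry":0,"rz":0,"grip":-1}]'; python3 -c "
from plant import ctrl; print(ctrl.close_job())"
```

```text
clock: 15.8
tool_pos: [0.5279, -0.1889, 0.1592]
ee_rot: [-0.001, 0.623, 0.782, -0.0]
ft_force: [-0.1, -0.3, 1.0]
finger_gap: 0.0855
the job is handed in; nothing more can be done
None
```

The plate is seated on the jig and released, and I handed the job in at about 15.8 s. No verdict is reported.

- **How it went:** I gripped the aluminium plate by its block and laid it on the pin tips about 14 mm to the +x side of the pins. I slid it about 14 mm toward −x at a wrist force of about 5 N until it dropped about 5 mm. The highest vertical force I read while the plate was on the jig was about 9 N, or 11 N counting the plate's weight. I only read it at the end of each move.
- **Last checks:** The picture shows the plate flush with no gap along its front edge, and a pin in the single hole. The other two holes were in shadow or behind the block, so I did not see pins in them. Depth puts the plate's top at 23.9 mm (25 expected) with 0.009 rad tilt, both within the camera's error. The gripper is open and well above the plate.
- **What failed or disagreed:**
  - The first grasp closed on nothing. The fingertips stood about 24 mm higher than the reported TCP, so they squeezed off the block's top edge; the second, deeper try held.
  - The two cameras differed by a few mm in y, so I aligned the plate to the jig within a single picture.
- **Bystanders:** My path stayed clear of the flowerpot, parts box and screwdriver, but I did not measure their positions again at the end.

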